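Load the grinding ball and hand over the sample tray

TASK

Take the red-brown grinding ball from its grey-cupped holder and set it in the raised blue cup of the sample tray while the tray stands on the desk. Then lift the tray by its black handle, keeping it level so that the loose ball stays in its cup, and carry it over to the round green pad without knocking over or shifting the other things. Finish while still holding the tray: still and level, centred over the pad with its underside about 10 cm above the desk, and do not put it down or let go.

Things in the scene. Friction and masses are not known exactly. Their poses are not given: they have to be found in the camera images.
- tray: loose aluminium tray, about 0.35 kg, edge 17 mm high. Origin: under the handle's middle, at the underside of the feet (z = 0 on the desk). x runs along the long side from handle to blue cup, z up. Plate: x -85 to +95 mm, y -45 to +45, top 9 mm high. A steel disc (40 mm wide, top 27 mm high) at x = -60 balances it: with the ball in the cup it hangs level from the handle. Starts turned up to 0.45 rad.
- handle (a point): centre of the tray's black handle block: 44 mm long along the tray's x, 16 mm thick along its y, 32 mm high (68 to 100 mm above the tray's origin), standing on a thin post. Grip it from above across its 16 mm thickness (fingers closing along the tray's y). Lies 84 mm above the tray's origin.
- cup (a point): where the ball's centre is when it rests mid-cup: 65 mm along the tray's x from its origin, 58 mm above its underside. The blue cup is a shallow round pocket on a 16 mm post: 33 mm outside, 28 mm inside, floor 40 mm above the tray's underside, rim only 4 mm high; the ball has some 2.7 mm of play each way and rolls out if the tray tips about 35 degrees.
- ball: loose polished red-brown ball, 36 mm diameter, about 65 g. Its own axes turn as it rolls; use ball_center for its place.
- ball_center (a point): centre of the ball; starts in the pocket of the holder, about 58 mm above the desk.
- holder: fixed ball holder: dark round foot 60 mm across, thin steel post, and on top a grey cup like the tray's (33 mm outside, narrower than the ball, floor 40 mm high, rim 4 mm). Origin: centre of its underside, on the desk.
- pad: fixed round green hand-over pad with a white ring, 110 mm diameter, 3 mm thick, flat on the desk. Origin: centre of its underside. The holder, the tray and the pad can each be the left, middle or right one.
- plate_mid (a point): middle of the tray's plate: 5 mm along the tray's x from its origin, 9 mm up.
- petri_dish: shallow white dish, 76 mm; loose bystander behind the work, leave it alone. Origin: centre of its underside.
- jar_dark: grey sample jar with red cap, 53 x 62 mm; loose bystander behind the work, leave it alone. Origin: centre of its underside.
- sand_timer: turquoise sand timer, 46 x 132 mm; loose bystander behind the work, leave it alone. Origin: centre of its underside.
- jar_a: sample jar with red cap, 44 x 60 mm; loose bystander behind the work, leave it alone. Origin: centre of its underside.
- jar_b: sample jar with red cap, 44 x 57 mm; loose bystander behind the work, leave it alone. Origin: centre of its underside.
There are look-alikes about, which are no part of the job. Leave any turquoise or yellow look-alike of the holder alone.

How it is judged (in metres and radians):
On the way, in this order (a step that is already met when the one before it is completed fails the run):
1. the ball lies in the tray's blue cup, let go, with the tray standing on the desk (distance between ball_center and cup below 0.007 m and contact force between the fingers and ball below 0.05 N and height (world z) of tray below 0.008 m and angle between tray's own z axis and vertical below 0.05 rad and linear speed of ball below 0.05 m/s), for 0.2 s.
2. the tray is lifted off the desk with the ball in its cup (distance between ball_center and cup below 0.007 m and height (world z) of tray above 0.03 m and contact force between the fingers and tray above 0.5 N), for 0.2 s.
At the end, for the whole second after the job is handed in: The gripper alone holds the tray by its handle (grasp point within 4 cm of its centre), still, within 0.12 rad of level, the handle or plate middle within 4 cm of the pad centre from above, underside 6 to 15 cm high; the ball lies in the blue cup (within 7 mm), not touched by the fingers (horizontal distance between any of tray, plate_mid and pad below 0.04 m and height (world z) of tray between 0.06 and 0.15 m and angle between tray's own z axis and vertical below 0.12 rad and distance between ball_center and cup below 0.007 m and contact force between the fingers and ball below 0.05 N and contact force between the fingers and tray above 0.5 N and linear speed of tray below 0.03 m/s and linear speed of ball below 0.05 m/s and contact force between tray and holder below 0.05 N and distance between the grasp point and handle below 0.04 m); the arm keeps its last pose, push and grip.
It fails at once if the ball is dropped onto the desk or lower (height (world z) of ball_center below 0.021 m).
It fails at once if the tray is tipped more than 0.3 rad (17 degrees) (angle between tray's own z axis and vertical above 0.3 rad).
It fails at once if one of the other loose things on the desk is shifted by more than 3 cm or knocked over (distance of any of petri_dish, jar_dark, sand_timer, jar_a, jar_b from where it was at the start of the episode above 0.03 m or angle between any of petri_dish, jar_dark, sand_timer, jar_a, jar_b's own z axis and vertical above 0.5 rad).
It also fails if it takes over 64 s, if anything falls off the work surface, if the arm or the gripper's body presses on something with over 40 N, if the wrist force passes 120 N, or if a joint passes its speed limit or range.

ROBOT

A 7-joint arm with a two-finger parallel gripper is mounted at the origin on a cart in front of the work surface, level with it; the furniture and walls round the work are solid. World frame = base frame: x ahead of the robot, y to its left, z up, the work surface at z = 0. Lengths are in mm, angles in rad, forces in N, time in s.
With the tool pointing down it reaches from about 400 to 850 mm from the base axis. Payload 10.4 kg.
Tool frame: the origin (TCP) lies midway between the tips of the shut fingers; the grasp point (between the pads) lies 19 mm behind it; z points along the fingers, y is the line along which they close (so a half turn about z gives the same grasp; the last joint's range is limited). The gripper opens to 85 mm and grips with 20 to 120 N. Pads are 22 mm wide; open, the fingers measure 114 mm over their backs; the gripper's body (76 mm by 85 mm) begins 54 mm behind the grasp point. The pads swing forward as they close: fully open they stand 13 mm farther back than shut.
Start: joints at [-1.199, 0.332, -0.065, 1.46, 0.022, 1.35, -0.088], TCP at [240.379, 576.948, 231.338] pointing down, gripper open.
Joint ranges: [-2.6, 2.6], [-0.5, 2.12], [-1.47, 1.34], [0.16, 2.42], [-1.27, 4.41], [0.06, 2.06], [-2.6, 2.6]. Speed limits (rad/s): [2.22, 2.22, 2.79, 2.79, 3.14, 3.14, 3.14].

INTERFACE

Orientations are given as [roll, pitch, yaw] about the fixed x, y, z axes, in that order (R = Rz(yaw) Ry(pitch) Rx(roll)).
In Python, from workcell import sensors, viewer, robot, spotter gives the robot as it stands.
- The arm moves only by the shell command python3 -m crank 'ROWS' [OPENING]. ROWS is JSON, a list of rows, each an object with "xyz": the shift along the tool's x, y, z in units of 25 mm (1.0 is 25 mm), a list of three; "angular": the turn, a rotation vector about the tool's x, y, z in degrees, a list of three. In form: [{"xyz": [dx, dy, dz], "angular": [rx, ry, rz]}, ...]. A call has exactly 8 rows; each row is the pose to reach, as a shift and turn from the pose commanded when the call began, along the tool's axes at that moment; what a row does not reach only later rows make up. A row lasts 1/12 s, in which the tool goes at most 41.7 mm and 7.16 degrees, less where a joint would pass 70% of its speed; a pose out of reach is approached as far as the arm can. A call with a gripper value outside its range is refused whole. OPENING is the finger opening in mm, from 0 to 85.4, set as the call begins (- or left out, the last holds). The fingers move at their own pace and stop on an object; the grip force is fixed at half the most. Time passes only in rows, so rows that repeat a pose let the fingers close, or fill a call up. It gives the time, the measured TCP pose, the force, the opening and the grip force at its end, in the units of the state.
- sensors.state(): the state, without advancing time (a new reading comes with each control period).
- viewer.capture(name): name is "scene" or "top" or "wrist"; returns a dict with "color" (384x512x3 uint8, red, green, blue), "fov_y" (degrees; the focal length in pixels is half the picture's height over the tangent of half this angle, whatever the lens; pixels are square), "cx", "cy" (the principal point, pixels), "view" (4x4, takes a point from world to camera coordinates). Camera axes: x right, y down, z forward; pixel columns grow to the right and rows downward; lengths in mm; the calibration is good to about 2 mm. The wrist camera is an equidistant fisheye: a pixel r from the principal point sees the ray r / f radians off the axis. A picture is of the moment at which its call begins. There is no depth.
- robot.hand_in(): hands the job in; it is judged then, once.
Trained networks look in a picture, given as the dict that the camera call returned (one of the last four; its "shot" number tells which), for a name from the list of things; names that differ only in an ending like _2 or _b are one class to them, and where a whole thing is asked for, a point or a joint stands for the part that bears it (a point fixed in the world has none). Each returns a list of dicts, best first, with "conf" (0 to 1); they miss things now and then, are a little off and sometimes report something else, mostly with a low value. They report only what shows in the picture. A call takes as long as a camera call. They do not tell look-alikes from the thing itself.
- spotter.find_in(picture, thing): "rect" ([left, top, right, bottom] in pixels, round what is visible of it).
- spotter.masks_of(picture, thing): "region" (384x512 bool, what is visible of it) and "rect" ([left, top, right, bottom] in pixels, round what is visible of it).
The state is a dict: "t": time; "joints": joint angles; "qd": joint speeds; "joint_torque": joint torques, N m; "ee_pos": TCP position; "orientation": TCP orientation; "ft_force": force on the tool from outside, world axes, zero at the start; "torque": the same for the moment, N m; "finger_gap": opening from 0.0 (shut) to 1.0 (fully open); "finger_force": force on a finger pad.
Only numpy, scipy, OpenCV 4.12 (cv2) and the standard library are available. Lean on these libraries where they do the work, as an engineer would, in place of code of your own. Each camera call takes 0.05 s, during which the arm holds its last target. There are 200 camera calls.

## Working session

There is one attempt and no reset: what is moved stays moved. The work goes in short steps, Python scripts to look and compute and a shell command to move; the robot and the scene stay as the last step left them, time stands still between calls to the robot, and variables do not carry over. Pictures are saved under pics/ and viewed, at most 14 in all, crops included, and the job is handed in when it is done.

```bash
mkdir -p pics; ls; cat > h.py <<'E'
import numpy as np, cv2
from scipy.spatial.transform import Rotation as Rn
from workcell import sensors, viewer, robot, spotter
def f(p): return p["color"].shape[0]/2/np.tan(np.radians(p["fov_y"])/2)
def ray(p,u,v,fish=False):
    V=np.array(p["view"]);R=V[:3,:3];t=V[:3,3];x=(u-p["cx"])/f(p);y=(v-p["cy"])/f(p)
    if fish:
        r=np.hypot(x,y)+1e-12; d=np.array([x/r*np.sin(r),y/r*np.sin(r),np.cos(r)])
    else: d=np.array([x,y,1.])
    return -R.T@t, R.T@(d/np.linalg.norm(d))
def at_z(p,u,v,z,fish=False):
    o,d=ray(p,u,v,fish); return o+d*(z-o[2])/d[2]
def proj(p,X,fish=False):
    V=np.array(p["view"]);c=V[:3,:3]@np.array(X,float)+V[:3,3]
    if fish:
        s=np.hypot(c[0],c[1])+1e-12;r=np.arctan2(s,c[2]);return np.array([p["cx"]+f(p)*r*c[0]/s,p["cy"]+f(p)*r*c[1]/s])
    return np.array([p["cx"]+f(p)*c[0]/c[2],p["cy"]+f(p)*c[1]/c[2]])
def tool():
    s=sensors.state(); return np.array(s["ee_pos"]),Rn.from_euler("xyz",s["orientation"]).as_matrix(),s
def to(target,yaw=None):
    """shift in tool axes, units of 25 mm, and tool axes"""
    p,R,s=tool(); return R.T@(np.array(target)-p)/25
def save(p,n): cv2.imwrite("pics/"+n+".png",p["color"][:,:,::-1])
E
python3 - <<'E'
from h import *
p,R,s=tool();print(p,s["orientation"],s["finger_gap"],s["t"]);print(R.round(3))
ims=[]
for n in("scene","top"):
    c=viewer.capture(n);ims.append(c["color"]);o,d=ray(c,c["cx"],c["cy"]);print(n,o.round(),d.round(2),c["fov_y"])
    for th in("ball","tray","holder","pad","handle","cup","jar_a","sand_timer","petri_dish"):
        print(th,[(round(r["conf"],2),np.round(r["rect"]).tolist()) for r in spotter.find_in(c,th)[:5]])
cv2.imwrite("pics/a.png",cv2.resize(np.vstack(ims)[:,:,::-1],None,fx=.78,fy=.78))
E
```

```text
pics
[240.24601202 576.58729071 230.51192626] [-3.14018446e+00  6.22029108e-05  2.74684196e+00] 1.0026787949971103 0.0
[[-0.923  0.385 -0.   ]
 [ 0.385  0.923 -0.001]
 [-0.    -0.001 -1.   ]]
scene [ 313. -669.  669.] [ 0.34  0.64 -0.69] 55.01400324782364
ball [(0.84, [254.0, 266.0, 269.0, 286.0]), (0.71, [160.0, 149.0, 232.0, 197.0])]
tray [(0.61, [158.0, 148.0, 232.0, 197.0]), (0.6, [289.0, 149.0, 307.0, 175.0])]
holder [(0.95, [197.0, 305.0, 228.0, 337.0]), (0.6, [281.0, 251.0, 308.0, 282.0]), (0.56, [243.0, 284.0, 275.0, 304.0])]
pad [(0.96, [201.0, 209.0, 248.0, 246.0])]
handle [(0.98, [160.0, 149.0, 233.0, 195.0])]
cup [(0.91, [157.0, 149.0, 232.0, 199.0])]
jar_a [(0.68, [312.0, 191.0, 336.0, 218.0]), (0.62, [294.0, 177.0, 313.0, 200.0])]
sand_timer [(0.78, [332.0, 192.0, 364.0, 246.0])]
petri_dish [(0.58, [264.0, 156.0, 289.0, 169.0])]
top [ 481. -112. 1148.] [ 0.09 -0.02 -1.  ] 46.23844195475879
ball [(0.76, [315.0, 221.0, 331.0, 234.0])]
tray [(0.67, [145.0, 193.0, 194.0, 265.0]), (0.67, [198.0, 114.0, 218.0, 141.0])]
holder [(0.72, [317.0, 260.0, 341.0, 283.0]), (0.7, [302.0, 178.0, 325.0, 201.0]), (0.51, [307.0, 217.0, 329.0, 243.0])]
pad []
handle []
cup [(0.77, [147.0, 191.0, 192.0, 268.0])]
jar_a [(0.53, [230.0, 130.0, 248.0, 148.0]), (0.51, [262.0, 124.0, 279.0, 139.0]), (0.4, [148.0, 193.0, 192.0, 266.0]), (0.36, [222.0, 205.0, 265.0, 248.0])]
sand_timer [(0.84, [296.0, 115.0, 316.0, 144.0]), (0.61, [150.0, 193.0, 189.0, 267.0])]
petri_dish [(0.63, [166.0, 127.0, 198.0, 154.0]), (0.21, [307.0, 220.0, 331.0, 241.0])]
```

View pics/a.png

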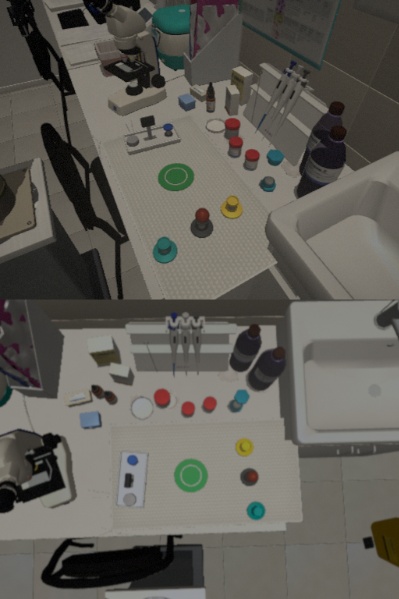

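Candidates for the ball on its holder: the red-brown ball on the grey cup (scene 261,276; top 323,227), the yellow look-alike (scene 296,265; top 313,190) and the turquoise one (scene 212,320; top 329,271). By the description I take the one with the ball. I'll check it in a crop and measure.

```bash
python3 - <<'E'
from h import *
from scipy.optimize import least_squares
s=viewer.capture("scene");t=viewer.capture("top")
def near(c,th,x,y):
    best=None
    for r in spotter.masks_of(c,th):
        q=r["rect"]
        if abs((q[0]+q[2])/2-x)<12 and abs((q[1]+q[3])/2-y)<12: best=r;break
    return best
def cen(m): v,u=np.nonzero(m);return u.mean(),v.mean(),len(u)
def col(c,box,fn):
    l,tp,r,b=box;a=c["color"].astype(int);m=np.zeros(a.shape[:2],bool);m[tp:b,l:r]=fn(a[tp:b,l:r,0],a[tp:b,l:r,1],a[tp:b,l:r,2]);return m
red=lambda r,g,b:(r>1.5*g)&(r>1.5*b)&(r>35)
blue=lambda r,g,b:(b>1.5*r)&(b>1.3*g)
blk=lambda r,g,b:(r<60)&(g<60)&(b<60)
grn=lambda r,g,b:(g>1.3*r)&(g>1.3*b)
def tri(a,b):
    o1,d1=ray(s,*a[:2]);o2,d2=ray(t,*b[:2]);A=np.c_[d1,-d2];k=np.linalg.lstsq(A,o2-o1,rcond=None)[0];p,q=o1+k[0]*d1,o2+k[1]*d2;return ((p+q)/2).round(1),np.linalg.norm(p-q).round(1)
for n,fn,bs,bt in(("ball",red,(245,258,280,292),(308,212,340,244)),("pad",grn,(195,203,255,250),(215,195,275,258)),("cupblue",blue,(200,150,240,185),(145,188,195,215)),("handle",blk,(170,140,210,172),(145,210,195,255))):
    a=cen(col(s,bs,fn));b=cen(col(t,bt,fn));print(n,np.round(a,1),np.round(b,1),tri(a,b))
    for z in(0,40,58,84,100):print("   z",z,at_z(t,*b[:2],z)[:2].round(1),end="")
    print()
m=near(t,"ball",323,227);print("mask ball top",m and cen(m["region"]))
A=cv2.resize(s["color"][130:345,145:325],None,fx=2.7,fy=2.7,interpolation=2);B=cv2.resize(t["color"][185:285,140:345],None,fx=1.5,fy=1.5)
B=cv2.resize(t["color"][180:285,140:345],(486,249),interpolation=2)
cv2.imwrite("pics/b.png",np.hstack([A[:,:486],np.zeros((580,0,3),np.uint8)])[:,:,::-1]);
cv2.imwrite("pics/c.png",cv2.resize(t["color"][180:285,140:345],(800,410),interpolation=2)[:,:,::-1])
for n,c,q in(("jar_a",t,(230+9,139)),("petri",t,(182,140)),("timer",t,(306,130))):print(n,at_z(c,*q,30).round())
E
```

```text
ball [258.9 275.7 240. ] [323.3 226.5 142. ] (array([ 498.4, -314.2,   57. ]), np.float64(0.7))
   z 0 [ 498.9 -324.6]   z 40 [ 498.3 -317.2]   z 58 [ 498.  -313.9]   z 84 [ 497.6 -309.1]   z 100 [ 497.4 -306.2]
pad [ 225.2  226.6 1138. ] [ 244.3  225.3 1251. ] (array([ 508. , -122.9,   -1.6]), np.float64(0.0))
   z 0 [ 508.  -122.9]   z 40 [ 507.  -122.5]   z 58 [ 506.6 -122.3]   z 84 [ 506.  -122.1]   z 100 [ 505.6 -121.9]
cupblue [214.9 162.8  83. ] [169.3 205.5 119. ] (array([561. ,  60.4,  40.4]), np.float64(0.3))
   z 0 [563.7  66.8]   z 40 [560.9  60.5]   z 58 [559.6  57.7]   z 84 [557.7  53.7]   z 100 [556.5  51.2]
handle [189.  155.9 214. ] [164.3 231.6 129. ] (array([496.5,  66.4,  83. ]), np.float64(0.4))
   z 0 [497.9  80.3]   z 40 [497.3  73.5]   z 58 [497.   70.5]   z 84 [496.6  66.2]   z 100 [496.4  63.5]
mask ball top (np.float64(323.50877192982455), np.float64(226.05263157894737), 171)
jar_a [ 725. -115.   30.]
petri [726.  28.  30.]
timer [ 744. -286.   30.]
```

View pics/b.png

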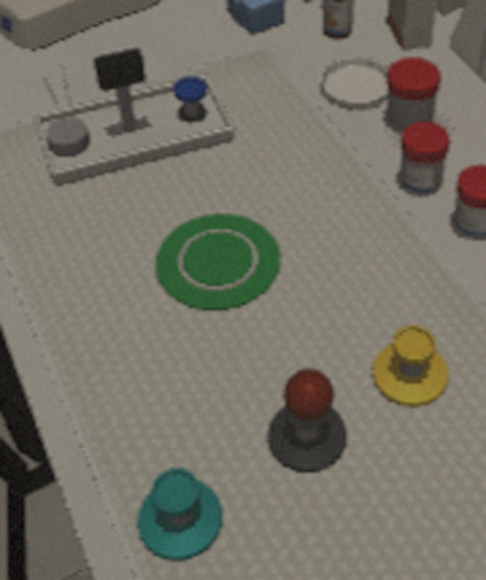

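View pics/c.png

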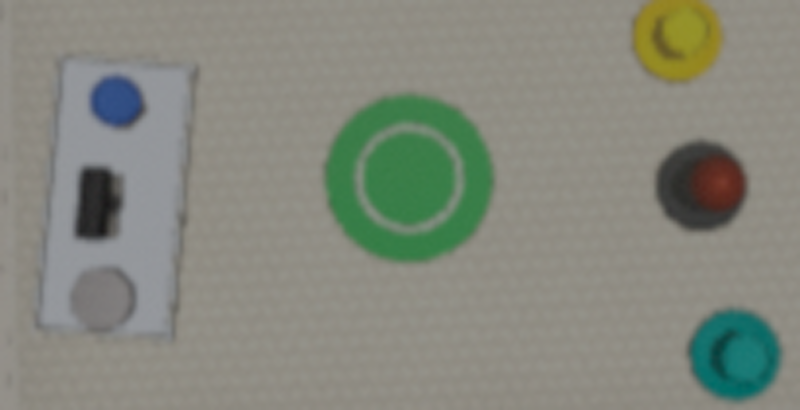

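The crop confirms it: the red-brown ball (crop 310,393) sits on the grey cup with the dark foot, between the turquoise and yellow look-alikes. The tray is on the left with its yaw at about -0.09. Next I'll check how near the microscope is to my path.

```bash
python3 - <<'E'
from h import *
s=viewer.capture("scene");t=viewer.capture("top")
for q in((141,138),(211,126),(200,110)):print(at_z(s,*q,0).round())
for q in((96,244),(60,262),(10,262),(60,175)):print("top",at_z(t,*q,0).round()[:2],at_z(t,*q,150).round()[:2],at_z(t,*q,300).round()[:2])
w=viewer.capture("wrist");o,d=ray(w,w["cx"],w["cy"],True);print(o.round(),d.round(2))
print(np.array(w["view"]).round(2), proj(w,[498,-314,57],True))
cv2.imwrite("pics/d.png",np.vstack([s["color"][:190],w["color"]])[:,:,::-1])
E
```

```text
[421. 322.   0.]
[637. 284.   0.]
[640. 390.   0.]
top [472. 252.] [473. 205.] [474. 157.]
top [430. 342.] [436. 282.] [443. 223.]
top [433. 466.] [440. 390.] [446. 315.]
top [650. 344.] [628. 284.] [606. 224.]
[171. 605. 375.] [ 0.27 -0.11 -0.95]
[[ 3.8000e-01  9.2000e-01 -0.0000e+00 -6.2462e+02]
 [ 8.8000e-01 -3.7000e-01  3.0000e-01 -4.0240e+01]
 [ 2.7000e-01 -1.1000e-01 -9.5000e-01  3.8032e+02]
 [ 0.0000e+00  0.0000e+00  0.0000e+00  1.0000e+00]] [ -1.03795335 382.34276995]
```

View pics/d.png

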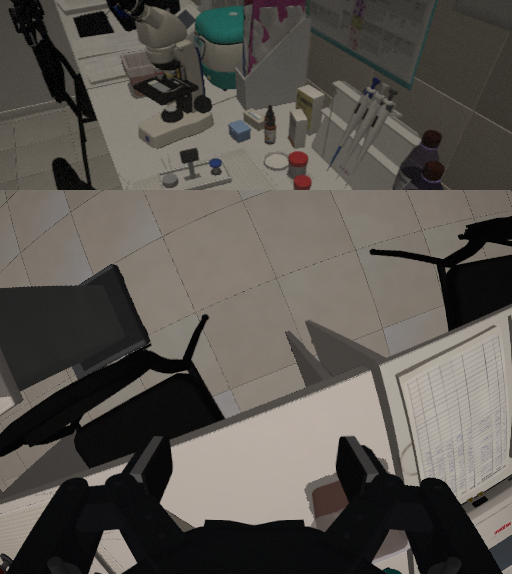

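The wrist view shows only the desk edge, floor and chairs. The microscope stands at about x 420-650, y 250-470, so I'll go round in front of it at small radius and turn the tool to the tray's yaw, which will also do for the ball.

```bash
python3 -m crank '[{"xyz":[-0.6,-1.5,0],"angular":[0,0,-6]},{"xyz":[-1.2,-3,0],"angular":[0,0,-12]},{"xyz":[-1.8,-4.5,0],"angular":[0,0,-17.3]},{"xyz":[-2.5,-6,0],"angular":[0,0,-17.3]},{"xyz":[-3.1,-7.5,0],"angular":[0,0,-17.3]},{"xyz":[-3.65,-8.75,0],"angular":[0,0,-17.3]},{"xyz":[-5,-9.5,0],"angular":[0,0,-17.3]},{"xyz":[-6.3,-10.1,0],"angular":[0,0,-17.3]}]' 85; python3 - <<'E'
from h import *
p,R,s=tool();print(p,R.round(3),s["joints"],s["ft_force"],s["t"])
for n,q in(("mid",(480,0,230)),("over ball",(498.2,-314,180))):print(n,to(q).round(2))
E
```

```text
t: 1.97
ee_pos: [288.5, 281.5, 231.8]
orientation: [3.14, 0.001, 3.05]
ft_force: [0.5, 1.8, 1.2]
finger_gap: 0.995
finger_force: 0.0
[288.53608266 281.49805764 231.84864739] [[-0.996  0.091  0.001]
 [ 0.091  0.996  0.001]
 [-0.001  0.002 -1.   ]] [-0.95455863 -0.16940654  0.06109036  1.99820771  0.01034978  1.31085664
  0.58242154] [0.53069515 1.8057092  1.24021935] 1.9667
mid [ -8.65 -10.51   0.06]
over ball [-10.52 -22.96   2.05]
```

```bash
python3 -m crank '[{"xyz":[-1.1,-0.95,0],"angular":[0,0,0]},{"xyz":[-2.24,-1.9,0],"angular":[0,0,0]},{"xyz":[-3.1,-3.2,0],"angular":[0,0,0]},{"xyz":[-4,-4.5,0],"angular":[0,0,0]},{"xyz":[-5.2,-6,0],"angular":[0,0,0]},{"xyz":[-6.3,-7.5,0],"angular":[0,0,0]},{"xyz":[-7.5,-9,0],"angular":[0,0,0]},{"xyz":[-8.65,-10.5,0],"angular":[0,0,0]}]'; python3 -m crank '[{"xyz":[-0.25,-1.5,0],"angular":[0,0,0]},{"xyz":[-0.5,-3,0.3],"angular":[0,0,0]},{"xyz":[-0.8,-4.6,0.6],"angular":[0,0,0]},{"xyz":[-1.1,-6.2,0.9],"angular":[0,0,0]},{"xyz":[-1.4,-7.8,1.2],"angular":[0,0,0]},{"xyz":[-1.6,-9.4,1.5],"angular":[0,0,0]},{"xyz":[-1.75,-11,1.8],"angular":[0,0,0]},{"xyz":[-1.87,-12.4,2],"angular":[0,0,0]}]'; python3 - <<'E'
from h import *
p,R,s=tool();print(p,R.round(3),s["joints"].round(2) if hasattr(s["joints"],"round") else s["joints"])
print(to((498.2,-314,39)).round(2))
w=viewer.capture("wrist");print(proj(w,[498.2,-314,57],True))
t=viewer.capture("top")
for c in(w,t):
  for r in spotter.find_in(c,"ball"):print(round(r["conf"],2),np.round(r["rect"],1))
  for r in spotter.masks_of(c,"ball"):
    v,u=np.nonzero(r["region"]);print(round(r["conf"],2),u.mean(),v.mean(),at_z(c,u.mean(),v.mean(),57.5,c is w))
save(w,"w1")
E
```

```text
t: 2.63
ee_pos: [468.0, 19.3, 231.8]
orientation: [3.141, 0.001, 3.049]
ft_force: [0.7, 0.8, -0.2]
finger_gap: 0.991
finger_force: 0.0
t: 3.3
ee_pos: [484.6, -294.0, 180.8]
orientation: [-3.141, 0.0, 3.049]
ft_force: [-0.0, 1.1, 0.1]
finger_gap: 0.99
finger_force: 0.0
[ 484.61186681 -294.02177168  180.79329352] [[-0.996  0.093  0.   ]
 [ 0.093  0.996 -0.   ]
 [-0.    -0.    -1.   ]] [-0.22  0.3   0.82  1.72 -0.23  1.22  2.14]
[-0.61 -0.74  5.67]
[235.07610762 202.1874057 ]
0.63 [214.7 183.8 252.9 224.3]
0.78 233.63181411974978 203.92850759606793 [ 499.6452788  -315.51842793   57.5       ]
```

View pics/w1.png

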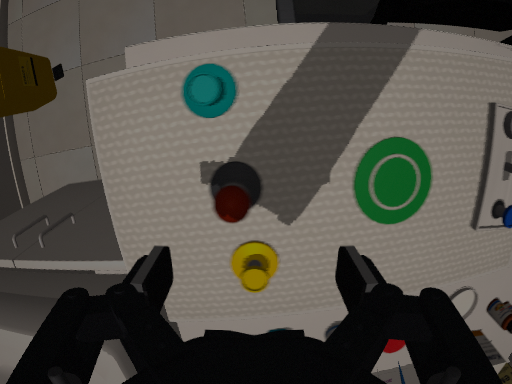

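The ball is at wrist pixel (233,204), within 1.5 mm of the earlier estimate. I'll settle above it and descend part way.

```bash
python3 -m crank '[{"xyz":[0,0,0],"angular":[0,0,0]},{"xyz":[0,0,0],"angular":[0,0,0]},{"xyz":[0,0,0.7],"angular":[0,0,0]},{"xyz":[0,0,1.4],"angular":[0,0,0]},{"xyz":[0,0,2],"angular":[0,0,0]},{"xyz":[0,0,2.5],"angular":[0,0,0]},{"xyz":[0,0,2.5],"angular":[0,0,0]},{"xyz":[0,0,2.5],"angular":[0,0,0]}]'; python3 - <<'E'
from h import *
w=viewer.capture("wrist")
p,R,s=tool();print(p,R.round(3))
for r in spotter.masks_of(w,"ball"):
    v,u=np.nonzero(r["region"]);q=at_z(w,u.mean(),v.mean(),57.5,True);print(round(r["conf"],2),u.mean(),v.mean(),q)
print(to((498.7,-314.6,39)).round(2))
E
```

```text
t: 4.27
ee_pos: [485.1, -291.2, 118.8]
orientation: [3.141, -0.001, 3.049]
ft_force: [-0.5, -0.2, 0.3]
finger_gap: 0.996
finger_force: 0.0
[ 485.41869418 -291.53156638  119.42813394] [[-0.996  0.092  0.001]
 [ 0.092  0.996 -0.   ]
 [-0.001 -0.    -1.   ]]
0.56 223.83451536643025 230.59397163120568 [ 499.74921518 -315.96670194   57.5       ]
[-0.6  -0.86  3.23]
```

```bash
python3 -m crank '[{"xyz":[-0.3,-0.5,0],"angular":[0,0,0]},{"xyz":[-0.62,-0.88,0],"angular":[0,0,0]},{"xyz":[-0.62,-0.88,0],"angular":[0,0,0]},{"xyz":[-0.62,-0.88,0.7],"angular":[0,0,0]},{"xyz":[-0.62,-0.88,1.4],"angular":[0,0,0]},{"xyz":[-0.62,-0.88,2],"angular":[0,0,0]},{"xyz":[-0.62,-0.88,2],"angular":[0,0,0]},{"xyz":[-0.62,-0.88,2],"angular":[0,0,0]}]'; python3 - <<'E'
from h import *
w=viewer.capture("wrist")
p,R,s=tool();print(p,R.round(3))
for r in spotter.masks_of(w,"ball"):
    v,u=np.nonzero(r["region"]);q=at_z(w,u.mean(),v.mean(),57.5,True);print(round(r["conf"],2),u.mean(),v.mean(),q)
print(to((498.8,-315,38)).round(2))
save(w,"w2")
E
```

```text
t: 5.03
ee_pos: [498.2, -314.6, 69.1]
orientation: [3.141, -0.001, 3.049]
ft_force: [-0.4, 0.2, -0.7]
finger_gap: 0.994
finger_force: 0.0
[ 498.75793454 -314.97987825   69.82815813] [[-0.996  0.093  0.001]
 [ 0.093  0.996 -0.   ]
 [-0.001 -0.    -1.   ]]
0.87 253.64468503937007 241.61778215223097 [ 499.79561112 -315.55037366   57.5       ]
[0.01 0.01 1.28]
```

View pics/w2.png

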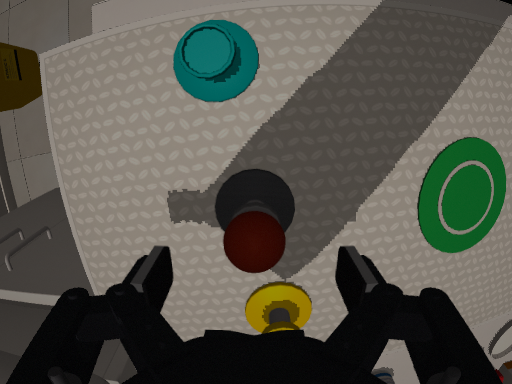

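Ball at (253,241) is midway between the pads. Descend, close and lift.

```bash
python3 -m crank '[{"xyz":[0,0,0.4],"angular":[0,0,0]},{"xyz":[0,0,0.8],"angular":[0,0,0]},{"xyz":[0,0,1.1],"angular":[0,0,0]},{"xyz":[0,0,1.28],"angular":[0,0,0]},{"xyz":[0,0,1.28],"angular":[0,0,0]},{"xyz":[0,0,1.28],"angular":[0,0,0]},{"xyz":[0,0,1.28],"angular":[0,0,0]},{"xyz":[0,0,1.28],"angular":[0,0,0]}]'; python3 -m crank '[{"xyz":[0,0,0],"angular":[0,0,0]},{"xyz":[0,0,0],"angular":[0,0,0]},{"xyz":[0,0,0],"angular":[0,0,0]},{"xyz":[0,0,0],"angular":[0,0,0]},{"xyz":[0,0,0],"angular":[0,0,0]},{"xyz":[0,0,0],"angular":[0,0,0]},{"xyz":[0,0,0],"angular":[0,0,0]},{"xyz":[0,0,0],"angular":[0,0,0]}]' 20
```

```text
t: 5.8
ee_pos: [498.7, -315.1, 37.1]
orientation: [-3.141, 0.001, 3.049]
ft_force: [-0.0, 0.0, -0.2]
finger_gap: 0.99
finger_force: 0.0
t: 6.47
ee_pos: [498.6, -315.2, 37.1]
orientation: [-3.141, 0.0, 3.049]
ft_force: [-0.5, 0.0, 5.9]
finger_gap: 0.392
finger_force: 59.2
```

```bash
python3 -m crank '[{"xyz":[0,0,-0.1],"angular":[0,0,0]},{"xyz":[0,0,-0.3],"angular":[0,0,0]},{"xyz":[0,0,-0.6],"angular":[0,0,0]},{"xyz":[0,0,-1],"angular":[0,0,0]},{"xyz":[0,0,-1.5],"angular":[0,0,0]},{"xyz":[0,0,-2.2],"angular":[0,0,0]},{"xyz":[0,0,-3],"angular":[0,0,0]},{"xyz":[0,0,-3],"angular":[0,0,0]}]'; python3 - <<'E'
from h import *
p,R,s=tool();print(p,s["finger_gap"],s["finger_force"],s["ft_force"])
c=viewer.capture("scene");w=viewer.capture("wrist");g=p+R@[0,0,-19];print("expected px",proj(c,g),proj(w,g,True))
for cc in(c,w):
  for r in spotter.masks_of(cc,"ball"):
    v,u=np.nonzero(r["region"]);print(round(r["conf"],2),u.mean(),v.mean(),r["rect"])
u,v=proj(c,g).astype(int)
cv2.imwrite("pics/e.png",np.hstack([cv2.resize(c["color"][v-45:v+45,u-45:u+45],(390,384),interpolation=2),w["color"][:,60:450]])[:,:,::-1])
print(to((561,60.4,150)).round(2))
E
```

```text
t: 7.13
ee_pos: [500.1, -316.4, 116.5]
orientation: [-3.14, 0.006, 3.048]
ft_force: [0.8, -1.3, -0.2]
finger_gap: 0.39
finger_force: 59.6
[ 500.14250832 -316.36379755  116.52138775] 0.390082785082328 59.60035264492035 [ 0.82917338 -1.32402427 -0.18108593]
expected px [260.17222515 251.45036913] [254.1331853  269.14686871]
0.68 254.00511271206136 269.7334417848013 [217.4, 234.3, 292.4, 308.3]
[-1.11 15.17 -1.53]
```

View pics/e.png

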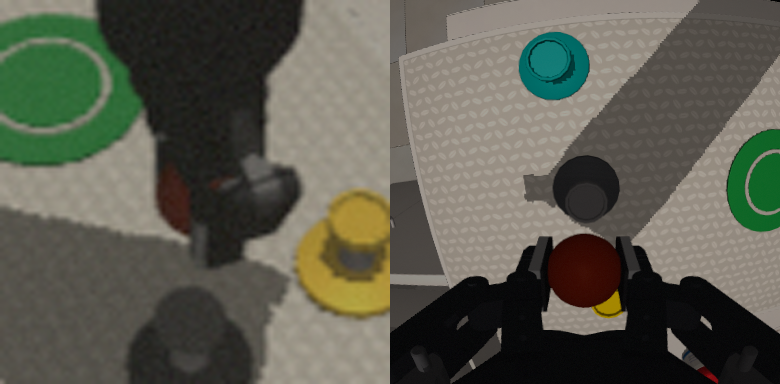

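Ball held at the grasp point (wrist pixel 254,270, as expected); the grey holder is empty. Carry to above the blue cup.

```bash
python3 -m crank '[{"xyz":[0,0.4,-0.5],"angular":[0,0,0]},{"xyz":[0,1.2,-1],"angular":[0,0,0]},{"xyz":[-0.1,2.4,-1.5],"angular":[0,0,0]},{"xyz":[-0.2,3.8,-1.53],"angular":[0,0,0]},{"xyz":[-0.3,5.3,-1.53],"angular":[0,0,0]},{"xyz":[-0.4,6.8,-1.53],"angular":[0,0,0]},{"xyz":[-0.5,8.3,-1.53],"angular":[0,0,0]},{"xyz":[-0.6,9.8,-1.53],"angular":[0,0,0]}]'; python3 -m crank '[{"xyz":[-0.1,1.5,0],"angular":[0,0,0]},{"xyz":[-0.25,2.8,0],"angular":[0,0,0]},{"xyz":[-0.35,3.8,0],"angular":[0,0,0]},{"xyz":[-0.45,4.6,0],"angular":[0,0,0]},{"xyz":[-0.51,5.1,0],"angular":[0,0,0]},{"xyz":[-0.51,5.37,0],"angular":[0,0,0]},{"xyz":[-0.51,5.37,0],"angular":[0,0,0]},{"xyz":[-0.51,5.37,0],"angular":[0,0,0]}]'; python3 - <<'E'
from h import *
w=viewer.capture("wrist")
p,R,s=tool();print(p,R.round(3),s["finger_gap"])
a=w["color"].astype(int);r,g,b=a[...,0],a[...,1],a[...,2]
m=(b>1.5*r)&(b>1.3*g)&(b>40);n,l,st,ce=cv2.connectedComponentsWithStats(m.astype(np.uint8))
for i in range(1,n):
    if st[i,4]>60:print(st[i],ce[i],at_z(w,*ce[i],42,True))
print("cup px",proj(w,[561,60.4,42],True),"handle",proj(w,[496.5,66.4,100],True))
for th in("ball",):
  for q in spotter.masks_of(w,th):
    v,u=np.nonzero(q["region"]);print(round(q["conf"],2),u.mean(),v.mean())
save(w,"w3");print(to((561,60.4,60)).round(2))
E
```

```text
t: 8.0
ee_pos: [535.6, -70.5, 149.5]
orientation: [3.142, -0.001, 3.049]
ft_force: [1.2, -0.5, -1.4]
finger_gap: 0.393
finger_force: 59.7
t: 8.67
ee_pos: [561.0, 58.8, 149.8]
orientation: [-3.141, -0.0, 3.048]
ft_force: [-0.7, -0.6, -1.0]
finger_gap: 0.391
finger_force: 59.7
[561.05109082  58.31112778 149.94082268] [[-0.996  0.095 -0.   ]
 [ 0.095  0.996 -0.001]
 [ 0.    -0.001 -1.   ]] 0.3909489494111891
[ 239  174   36   37 1053] [256.45584046 192.1025641 ] [561.65713802  60.24439268  42.        ]
[353 258  49  19 255] [377.81176471 266.78823529] [654.41487508 179.33950265  42.        ]
cup px [256.56354708 191.37614534] handle [257.35438064 120.70592735]
0.97 253.84615384615384 270.07738369415017
[0.01 0.09 3.6 ]
```

View pics/w3.png

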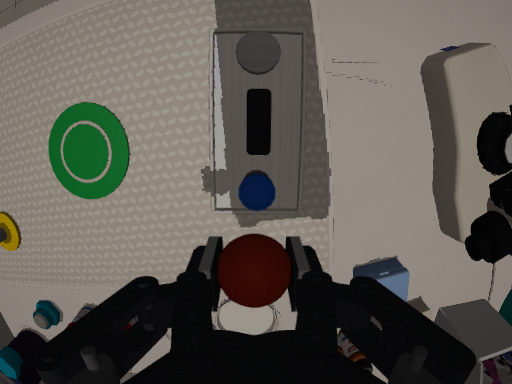

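The blue cup is at wrist pixel (256,192), i.e. (561,60.3); ball at (254,270). Descend part way, check, then set down.

```bash
python3 -m crank '[{"xyz":[0,0.08,0.4],"angular":[0,0,0]},{"xyz":[0,0.08,1.1],"angular":[0,0,0]},{"xyz":[0,0.08,1.9],"angular":[0,0,0]},{"xyz":[0,0.08,2.6],"angular":[0,0,0]},{"xyz":[0,0.08,3.1],"angular":[0,0,0]},{"xyz":[0,0.08,3.3],"angular":[0,0,0]},{"xyz":[0,0.08,3.3],"angular":[0,0,0]},{"xyz":[0,0.08,3.3],"angular":[0,0,0]}]'; python3 - <<'E'
from h import *
w=viewer.capture("wrist");c=viewer.capture("scene")
p,R,s=tool();print(p,R[:,1].round(3),s["ft_force"])
a=w["color"].astype(int);r,g,b=a[...,0],a[...,1],a[...,2]
m=(b>1.5*r)&(b>1.3*g)&(b>40);n,l,st,ce=cv2.connectedComponentsWithStats(m.astype(np.uint8))
for i in range(1,n):
    if st[i,4]>60:print(st[i],ce[i],at_z(w,*ce[i],42,True))
print("cup px",proj(w,[561,60.4,42],True))
for q in spotter.masks_of(w,"ball"):
    v,u=np.nonzero(q["region"]);print(round(q["conf"],2),u.mean(),v.mean())
print(to((561,60.4,38.5)).round(2))
E
```

```text
t: 9.43
ee_pos: [561.7, 61.8, 67.9]
orientation: [3.142, 0.0, 3.048]
ft_force: [0.3, -0.0, -0.5]
finger_gap: 0.393
finger_force: 59.7
[562.158645    62.07239233  68.54609352] [0.093 0.996 0.001] [ 1.18102185  0.92544321 -1.15319055]
[ 227  203   52   38 1439] [252.4343294  221.48644892] [556.48601517  60.73216     42.        ]
[410 296  21  18 147] [420.37414966 304.02721088] [644.86022806 189.69726294  42.        ]
cup px [252.59126415 228.21162263]
0.86 253.9626146788991 269.7683486238532
[ 0.04 -0.08  1.2 ]
```

```bash
python3 -m crank '[{"xyz":[0.03,-0.06,0],"angular":[0,0,0]},{"xyz":[0.03,-0.06,0.3],"angular":[0,0,0]},{"xyz":[0.03,-0.06,0.6],"angular":[0,0,0]},{"xyz":[0.03,-0.06,0.85],"angular":[0,0,0]},{"xyz":[0.03,-0.06,1.05],"angular":[0,0,0]},{"xyz":[0.03,-0.06,1.15],"angular":[0,0,0]},{"xyz":[0.03,-0.06,1.18],"angular":[0,0,0]},{"xyz":[0.03,-0.06,1.18],"angular":[0,0,0]}]'; python3 - <<'E'
from h import *
p,R,s=tool();print(p,s["ft_force"],s["torque"])
print(to((561,60.4,37.3)).round(3))
E
```

```text
t: 10.25
ee_pos: [560.4, 60.6, 37.8]
orientation: [-3.141, -0.0, 3.049]
ft_force: [-0.2, -0.2, -1.3]
finger_gap: 0.394
finger_force: 59.8
[560.44953828  60.61722728  37.7881565 ] [-0.21579117 -0.24627187 -1.26885251] [-0.03168804  0.02816472  0.00290348]
[-0.023 -0.007  0.02 ]
```

```bash
python3 -m crank '[{"xyz":[-0.02,0,0.02],"angular":[0,0,0]},{"xyz":[-0.02,0,0.02],"angular":[0,0,0]},{"xyz":[-0.02,0,0.02],"angular":[0,0,0]},{"xyz":[-0.02,0,0.02],"angular":[0,0,0]},{"xyz":[-0.02,0,0.02],"angular":[0,0,0]},{"xyz":[-0.02,0,0.02],"angular":[0,0,0]},{"xyz":[-0.02,0,0.02],"angular":[0,0,0]},{"xyz":[-0.02,0,0.02],"angular":[0,0,0]}]' 60; python3 - <<'E'
from h import *
w=viewer.capture("wrist");c=viewer.capture("scene")
p,R,s=tool();print(p,s["ft_force"])
print("ball expected",proj(w,[561,60.4,58],True),proj(c,[561,60.4,58]))
for cc in(w,c):
  for q in spotter.masks_of(cc,"ball"):
    v,u=np.nonzero(q["region"]);print(round(q["conf"],2),u.mean(),v.mean(),at_z(cc,u.mean(),v.mean(),58,cc is w))
save(w,"w4")
E
```

```text
t: 10.92
ee_pos: [561.1, 60.7, 37.6]
orientation: [3.141, 0.0, 3.049]
ft_force: [-0.1, 0.7, 1.3]
finger_gap: 0.705
finger_force: 0.0
[561.0475536   60.63004536  37.56523318] [ 0.34956091 -0.58882674 -0.38676478]
ball expected [254.71397777 267.78941221] [214.30346466 157.64822103]
0.89 253.7424872861766 269.31692094313456 [561.82184217  59.85533223  58.        ]
```

View pics/w4.png

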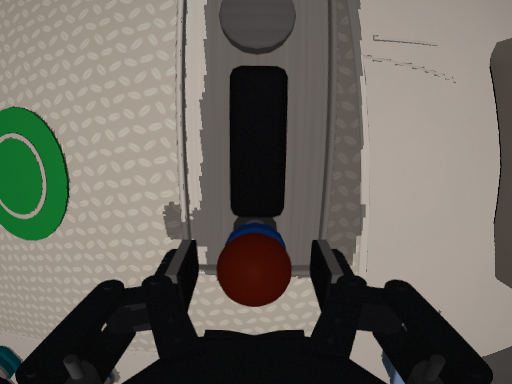

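The ball sits in the blue cup at (255,269). Rise, then move back over the handle.

```bash
python3 -m crank '[{"xyz":[0,0,-0.3],"angular":[0,0,0]},{"xyz":[0,0,-0.9],"angular":[0,0,0]},{"xyz":[0,0,-1.8],"angular":[0,0,0]},{"xyz":[0,0,-2.9],"angular":[0,0,0]},{"xyz":[0,0,-4],"angular":[0,0,0]},{"xyz":[0.5,0,-5],"angular":[0,0,0]},{"xyz":[1.5,0,-5.3],"angular":[0,0,0]},{"xyz":[2.6,0,-5.3],"angular":[0,0,0]}]' 60; python3 -m crank '[{"xyz":[0,0,0],"angular":[0,0,0]},{"xyz":[0,0,0],"angular":[0,0,0]},{"xyz":[0,0,0],"angular":[0,0,0]},{"xyz":[0,0,0],"angular":[0,0,0]},{"xyz":[0,0,0],"angular":[0,0,0]},{"xyz":[0,0,0],"angular":[0,0,0]},{"xyz":[0,0,0],"angular":[0,0,0]},{"xyz":[0,0,0],"angular":[0,0,0]}]' 60;python3 - <<'E'
from h import *
w=viewer.capture("wrist");c=viewer.capture("top")
p,R,s=tool();print(p,R[:,1].round(3),s["ft_force"])
print("handle exp",proj(w,[496.5,66.4,100],True))
for cc in(w,c):
  for q in spotter.masks_of(cc,"ball"):
    v,u=np.nonzero(q["region"]);print(round(q["conf"],2),u.mean(),v.mean(),at_z(cc,u.mean(),v.mean(),58,cc is w))
a=w["color"].astype(int).max(2);m=np.zeros(a.shape,np.uint8);m[60:235,190:320]=a[60:235,190:320]<35
n,l,st,ce=cv2.connectedComponentsWithStats(m)
for i in range(1,n):
  if st[i,4]>300:
    x,y,bw,bh,_=st[i];print(st[i],ce[i],at_z(w,*ce[i],100,True)); k=(l==i).astype(np.uint8);bx=cv2.minAreaRect(cv2.findContours(k,0,2)[0][0]);print(bx,[at_z(w,*q,100,True)[:2].round(1) for q in cv2.boxPoints(bx)])
print(to((496.5,66.4,100)).round(2));save(w,"w5")
E
```

```text
t: 11.78
ee_pos: [497.5, 66.3, 172.7]
orientation: [3.14, 0.004, 3.047]
ft_force: [0.1, 1.1, -0.5]
finger_gap: 0.702
finger_force: 0.0
t: 12.45
ee_pos: [496.5, 66.5, 169.9]
orientation: [-3.141, -0.0, 3.048]
ft_force: [0.4, -0.2, 0.5]
finger_gap: 0.701
finger_force: 0.0
[496.38366668  66.55765265 169.94114309] [ 0.093  0.996 -0.   ] [0.49326979 0.19558432 0.85284304]
handle exp [254.71944504 205.79320354]
0.74 254.17483189241113 254.98751200768493 [561.7904531   59.92566224  58.        ]
0.54 138.79030558482614 351.27502634351947 [ 699.25460196 -103.82961161   58.        ]
0.66 172.39929536112743 229.49735760422783 [501.48753135  51.16109836  58.        ]
0.54 167.97530864197532 204.53086419753086 [562.05662514  60.99154827  58.        ]
[ 243  171   24   64 1260] [255.54920635 202.23174603] [493.71129444  67.28901231 100.        ]
((254.5, 202.5), (63.0, 23.0), 90.0) [array([468.7,  60.3]), array([470.3,  77.2]), array([520.8,  73.1]), array([519.2,  55. ])]
[-0.01 -0.01  2.8 ]
```

View pics/w5.png

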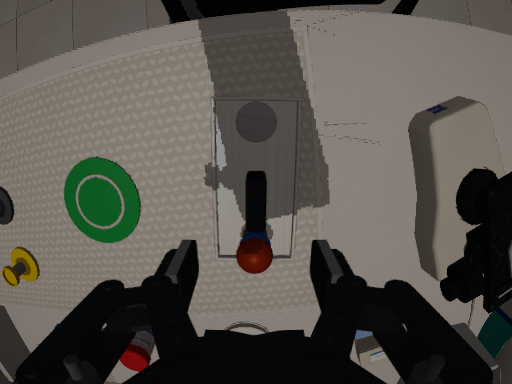

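The ball is in the cup at (254,255), and the handle at (255,203) lines up with the tool. Descend and grip.

```bash
python3 -m crank '[{"xyz":[0,0,0.6],"angular":[0,0,0]},{"xyz":[0,0,1.4],"angular":[0,0,0]},{"xyz":[0,0,2.3],"angular":[0,0,0]},{"xyz":[0,0,3.1],"angular":[0,0,0]},{"xyz":[0,0,3.7],"angular":[0,0,0]},{"xyz":[0,0,4],"angular":[0,0,0]},{"xyz":[0,0,4.12],"angular":[0,0,0]},{"xyz":[0,0,4.12],"angular":[0,0,0]}]' 50;  python3 -m crank '[{"xyz":[0,0,0],"angular":[0,0,0]},{"xyz":[0,0,0],"angular":[0,0,0]},{"xyz":[0,0,0],"angular":[0,0,0]},{"xyz":[0,0,0],"angular":[0,0,0]},{"xyz":[0,0,0],"angular":[0,0,0]},{"xyz":[0,0,0],"angular":[0,0,0]},{"xyz":[0,0,0],"angular":[0,0,0]},{"xyz":[0,0,0],"angular":[0,0,0]}]' 24; python3 -m crank '[{"xyz":[0,0,0],"angular":[0,0,0]},{"xyz":[0,0,0],"angular":[0,0,0]},{"xyz":[0,0,0],"angular":[0,0,0]},{"xyz":[0,0,0],"angular":[0,0,0]},{"xyz":[0,0,0],"angular":[0,0,0]},{"xyz":[0,0,0],"angular":[0,0,0]},{"xyz":[0,0,0],"angular":[0,0,0]},{"xyz":[0,0,0],"angular":[0,0,0]}]' 5
```

```text
t: 13.32
ee_pos: [496.3, 66.6, 66.9]
orientation: [-3.141, -0.0, 3.049]
ft_force: [0.1, 0.4, -0.4]
finger_gap: 0.585
finger_force: 0.0
t: 13.98
ee_pos: [496.3, 66.7, 67.1]
orientation: [3.141, 0.0, 3.049]
ft_force: [0.4, 0.2, 0.2]
finger_gap: 0.279
finger_force: 0.0
t: 14.65
ee_pos: [496.3, 66.8, 67.0]
orientation: [3.141, 0.0, 3.049]
ft_force: [0.1, 1.7, -0.5]
finger_gap: 0.179
finger_force: 60.5
```

```bash
python3 -m crank '[{"xyz":[0,0,-0.05],"angular":[0,0,0]},{"xyz":[0,0,-0.15],"angular":[0,0,0]},{"xyz":[0,0,-0.35],"angular":[0,0,0]},{"xyz":[0,0,-0.6],"angular":[0,0,0]},{"xyz":[0,0,-0.9],"angular":[0,0,0]},{"xyz":[0,0,-1.2],"angular":[0,0,0]},{"xyz":[0,0,-1.4],"angular":[0,0,0]},{"xyz":[0,0,-1.5],"angular":[0,0,0]}]'; python3 -m crank '[{"xyz":[0,0,-0.05],"angular":[0,0,0]},{"xyz":[0,0,-0.2],"angular":[0,0,0]},{"xyz":[0,0,-0.5],"angular":[0,0,0]},{"xyz":[0,0,-0.9],"angular":[0,0,0]},{"xyz":[0,0,-1.4],"angular":[0,0,0]},{"xyz":[0,0,-1.9],"angular":[0,0,0]},{"xyz":[0,0,-2.3],"angular":[0,0,0]},{"xyz":[0,0,-2.5],"angular":[0,0,0]}]'; python3 - <<'E'
from h import *
w=viewer.capture("wrist")
p,R,s=tool();print(p,s["ft_force"],s["torque"])
cup=p+R@[-65,0,-19]+[0,0,-26];print(cup,"ball expected",proj(w,cup,True))
for q in spotter.masks_of(w,"ball")[:1]:
    v,u=np.nonzero(q["region"]);print(round(q["conf"],2),u.mean(),v.mean(),at_z(w,u.mean(),v.mean(),cup[2],True))
save(w,"w6");print("pad",to((508,-122.9,p[2])).round(2))
E
```

```text
t: 15.32
ee_pos: [496.8, 66.8, 105.7]
orientation: [3.141, 0.001, 3.049]
ft_force: [-0.5, 0.1, -4.2]
finger_gap: 0.178
finger_force: 60.1
t: 15.98
ee_pos: [497.0, 66.7, 168.9]
orientation: [3.14, 0.002, 3.049]
ft_force: [-0.9, 0.5, -4.9]
finger_gap: 0.175
finger_force: 60.1
[497.19647805  66.79381212 169.09166541] [ 0.82398437 -0.02897158 -4.6020445 ] [ 0.00406131  0.05013791 -0.00310834]
[561.87112597  60.73720084 162.23604776] ball expected [254.94116691 328.33753182]
0.95 253.95697329376856 324.48367952522256 [558.22421899  60.41613371 162.23604776]
pad [-1.15 -7.51 -0.05]
```

View pics/w6.png

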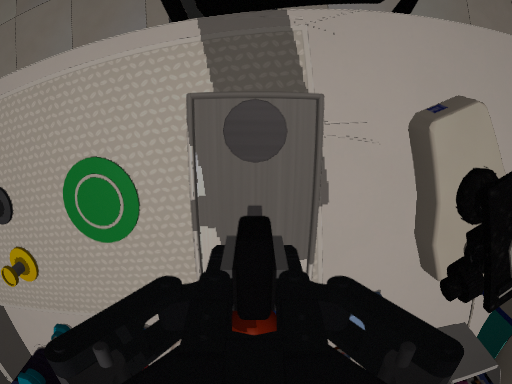

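The tray hangs level, with the ball seen at (254,322) between the fingers and still in the cup. Carry it gently to the pad.

```bash
python3 -m crank '[{"xyz":[0,-0.03,0],"angular":[0,0,0]},{"xyz":[-0.02,-0.12,0],"angular":[0,0,0]},{"xyz":[-0.04,-0.3,0],"angular":[0,0,0]},{"xyz":[-0.08,-0.55,0],"angular":[0,0,0]},{"xyz":[-0.13,-0.85,0],"angular":[0,0,0]},{"xyz":[-0.18,-1.2,0],"angular":[0,0,0]},{"xyz":[-0.24,-1.6,0],"angular":[0,0,0]},{"xyz":[-0.3,-2,0],"angular":[0,0,0]}]'; python3 -m crank '[{"xyz":[-0.06,-0.4,0],"angular":[0,0,0]},{"xyz":[-0.12,-0.8,0],"angular":[0,0,0]},{"xyz":[-0.18,-1.2,0],"angular":[0,0,0]},{"xyz":[-0.24,-1.6,0],"angular":[0,0,0]},{"xyz":[-0.3,-2,0],"angular":[0,0,0]},{"xyz":[-0.36,-2.4,0],"angular":[0,0,0]},{"xyz":[-0.42,-2.8,0],"angular":[0,0,0]},{"xyz":[-0.48,-3.2,0],"angular":[0,0,0]}]'; python3 -m crank '[{"xyz":[-0.06,-0.4,0],"angular":[0,0,0]},{"xyz":[-0.12,-0.78,0],"angular":[0,0,0]},{"xyz":[-0.18,-1.12,0],"angular":[0,0,0]},{"xyz":[-0.24,-1.42,0],"angular":[0,0,0]},{"xyz":[-0.28,-1.68,0],"angular":[0,0,0]},{"xyz":[-0.31,-1.88,0],"angular":[0,0,0]},{"xyz":[-0.33,-2.02,0],"angular":[0,0,0]},{"xyz":[-0.34,-2.1,0],"angular":[0,0,0]}]'; python3 -m crank '[{"xyz":[0,-0.08,0],"angular":[0,0,0]},{"xyz":[0,-0.12,0],"angular":[0,0,0]},{"xyz":[0,-0.12,0],"angular":[0,0,0]},{"xyz":[0,-0.12,0],"angular":[0,0,0]},{"xyz":[0,-0.12,0],"angular":[0,0,0]},{"xyz":[0,-0.12,0],"angular":[0,0,0]},{"xyz":[0,-0.12,0],"angular":[0,0,0]},{"xyz":[0,-0.12,0],"angular":[0,0,0]}]'; python3 - <<'E'
from h import *
w=viewer.capture("wrist");c=viewer.capture("scene")
p,R,s=tool();print(p,R.round(3),s["ft_force"],s["torque"],s["t"])
cup=p+R@[-65,0,-19]+[0,0,-26];print(cup,"ball exp",proj(w,cup,True),proj(c,cup))
for cc in(w,c):
  for q in spotter.masks_of(cc,"ball")[:2]:
    v,u=np.nonzero(q["region"]);print(round(q["conf"],2),u.mean(),v.mean(),q["rect"])
u,v=proj(c,p).astype(int)
cv2.imwrite("pics/g.png",np.hstack([cv2.resize(c["color"][v-50:v+50,u-55:u+55],(422,384),interpolation=2),w["color"][:,70:440]])[:,:,::-1])
print(to((508,-122.9,166)).round(2))
E
```

```text
t: 16.75
ee_pos: [499.1, 14.8, 167.0]
orientation: [-3.142, -0.0, 3.048]
ft_force: [-0.5, -0.5, -4.6]
finger_gap: 0.18
finger_force: 59.9
t: 17.42
ee_pos: [503.7, -65.6, 167.0]
orientation: [3.142, -0.0, 3.049]
ft_force: [-0.0, -0.6, -4.1]
finger_gap: 0.179
finger_force: 59.9
t: 18.08
ee_pos: [507.3, -118.1, 167.0]
orientation: [-3.142, -0.0, 3.049]
ft_force: [-0.3, -0.4, -4.3]
finger_gap: 0.178
finger_force: 60.1
t: 18.75
ee_pos: [507.0, -120.5, 167.0]
orientation: [3.141, -0.0, 3.049]
ft_force: [0.8, 0.6, -4.1]
finger_gap: 0.179
finger_force: 60.1
[ 507.01736785 -120.60455924  167.04695918] [[-0.996  0.093  0.   ]
 [ 0.093  0.996  0.   ]
 [-0.     0.    -1.   ]] [ 0.38763064  0.0529497  -4.82863696] [ 0.05380993 -0.01183762 -0.00014426] 18.85
[ 571.73644072 -126.63051968  160.05036435] ball exp [254.73262858 328.02204635] [248.80593453 167.69993288]
0.6 254.1883211678832 324.88029197080294 [230.7, 311.2, 278.3, 336.2]
0.61 249.66964285714286 168.83482142857142 [244.8, 158.6, 256.9, 178.8]
[-0.05 -0.09  0.04]
```

View pics/g.png

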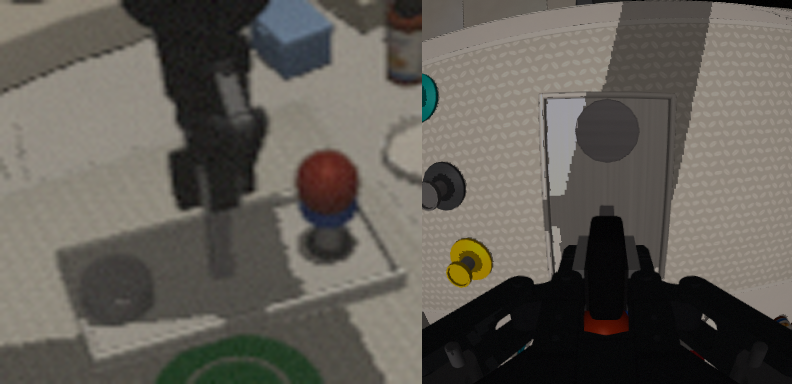

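The tray hangs level over the pad, the ball is in the blue cup (crop 328,180), and the arm is still. The handle is within 3 mm of the pad centre and the underside is about 100 mm up. Handing in.

```bash
python3 -c "
from workcell import robot
print(robot.hand_in())"
```

```text
the job is handed in; nothing more can be done
None
```

I handed the job in with the ball in the tray's blue cup and the tray held level and still about 10 cm above the desk, handle within about 3 mm of the pad centre; the hand-in returned no verdict.

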